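# Dispense a grinding ball and show it to the inspection camera

### The job

Before a grinding ball goes into the mill it is checked for chips. Press the ball dispenser's spring pedal right down to its stop and let it up again, so that just one steel ball drops into the tray under the spout; then draw the tray out by its handle towards the handle's end, lift it and carry it without letting the ball roll out of its pocket. Finish while holding the tray level and still in the gripper, with the ball 70 mm straight in front of the inspection camera's lens, touching nothing else, the other balls still in the dispenser and the jar, cup and dish left where they are.

Things in the scene. Friction and masses are not known exactly. Their poses are not given: they have to be found in the camera images.
- dispenser: Ball dispenser, fixed: grey base plate and an open sloping steel magazine of 20 mm steel balls (x = 16 to 128, y = -14 to 14 mm, up to 47 mm high). Origin on the bench, where the tray's pocket stands; x points up the magazine, y left, z up. The pedal lies right of the tray (y = -85 mm). Two 6 mm pins (x = 26, y = -28 and 28, 14 mm high) locate the tray, which can leave only towards -x.
- pedal (a joint): Hinge of the pedal, rad: 0 = up (rest), 0.26 = down on its stop; a spring returns it. Near the stop the lever's far end lifts the first ball over the sill; it rolls down the spout into the tray within 1 s. When the pedal is let up the next ball takes its place: a second full press would drop a second ball.
- pedal_pad (a point): Middle of the top of the pedal's rubber tread (42 mm along dispenser x, 32 mm wide), 34 mm above the bench at rest, 16 mm with the pedal on its stop; it moves with the pedal. 3 N at the pad starts it, 7 to 10 N brings it to the stop.
- tray: Loose sample tray, 0.22 kg: conical steel pocket (64 mm wide, rim 15 mm high, flat bottom about 12 mm wide, walls 31 degrees steep) and a straight black handle 12 mm thick (y) along -x, x = -31 to -135 mm, 14 to 36 mm above the bench; foot 34 mm wide under its end (x = -117 to -131). Origin on the bench under the pocket; z up. The spout overhangs the rim: draw it out 40 mm along -x, then lift.
- tray_grip (a point): Place to grip the handle from above: 105 mm from the pocket's middle along the tray's -x, 25 mm above the tray's underside, in the middle of the 12 mm thick handle.
- pocket (a point): Where the middle of a ball lies when it rests in the middle of the tray's pocket: 13 mm above the tray's underside, on the pocket's axis.
- ball_1_center (a point): Middle of the first ball (steel, 20 mm, 33 g), the one nearest the spout.
- ball_2_center (a point): Middle of the second ball in the magazine.
- ball_3_center (a point): Middle of the third ball in the magazine.
- ball_4_center (a point): Middle of the fourth ball in the magazine.
- camera_stand: Stand of the inspection camera, fixed. Origin on the bench straight under the camera's focus; the camera looks along its -x and 25 degrees down. Grey base plate 92 x 76 x 14 mm (x = 98 to 190 mm), a 16 mm post 269 mm high at x = 154 mm. The camera's height on the post differs from time to time.
- lens (a point): Middle of the front of the camera's lens: the end of the 41 mm wide ring round it, at the end of a barrel 84 mm long.
- focus (a point): The camera's focus: 70 mm straight in front of the lens along the barrel's axis (63 mm further along the stand's -x, 30 mm lower), 115 to 190 mm above the bench. The middle of the ball must be held here.
- specimen_cup: Specimen cup with orange lid, 62 mm wide, 71 mm high, loose; a bystander. Origin under its middle.
- jar: White reagent jar, 47 mm wide, 93 mm high, loose; a bystander. Origin under its middle.
- dish: Petri dish, 61 mm wide, 15 mm high, loose; a bystander. Origin under its middle.

How it is judged (in metres and radians):
On the way, in this order (a step that is already met when the one before it is completed fails the run):
1. the pedal is pressed down to its stop (value of joint pedal above 0.235 rad), for 0.1 s.
2. the pedal is up again and the first ball lies in the tray's pocket (value of joint pedal below 0.05 rad and distance between ball_1_center and pocket below 0.012 m), for 0.2 s.
3. the tray is lifted clear with the ball in it (height (world z) of tray above 0.05 m and distance between ball_1_center and pocket below 0.012 m), for 0.2 s.
At the end, for the whole second after the job is handed in: The gripper holds the tray in the air, level within 8 degrees and still, the first ball within 12 mm of its pocket's middle and 18 mm of the camera's focus; neither tray nor gripper touches stand or dispenser, the pedal is up, the other three balls are in the dispenser (all of step 3 and distance between ball_1_center and focus below 0.018 m and angle between tray's own z axis and vertical below 0.14 rad and linear speed of tray below 0.03 m/s and contact force between tray and the fingers above 1 N and contact force between each of tray, the arm, the fingers and camera_stand below 0.2 N and contact force between tray and dispenser below 0.2 N and value of joint pedal below 0.05 rad and x of ball_2_center in the frame of dispenser above 0.025 m and x of ball_3_center in the frame of dispenser above 0.045 m and x of ball_4_center in the frame of dispenser above 0.06 m and distance between each of ball_2_center, ball_3_center, ball_4_center and dispenser below 0.13 m); the arm keeps its last pose, push and grip.
It fails at once if the ball rolls out of the tray's pocket while the tray is carried (height (world z) of tray above 0.03 m and distance between ball_1_center and pocket above 0.022 m).
It fails at once if a second ball leaves the dispenser (x of ball_2_center in the frame of dispenser below 0.01 m).
It fails at once if the specimen cup is disturbed (distance of specimen_cup from where it was at the start of the episode above 0.02 m).
It fails at once if the reagent jar is disturbed (distance of jar from where it was at the start of the episode above 0.02 m).
It fails at once if the petri dish is disturbed (distance of dish from where it was at the start of the episode above 0.02 m).
It also fails if it takes over 58 s, if anything falls off the work surface, if the arm or the gripper's body presses on something with over 40 N, if the wrist force passes 120 N, or if a joint passes its speed limit or range.

### The arm

A 7-joint arm with a two-finger parallel gripper is mounted at the origin on a cart in front of the work surface, level with it; the furniture and walls round the work are solid. World frame = base frame: x ahead of the robot, y to its left, z up, the work surface at z = 0. Lengths are in mm, angles in rad, forces in N, time in s.
With the tool pointing down it reaches from about 425 to 825 mm from the base axis. Payload 3.6 kg.
Tool frame: the origin (TCP) lies at the very end of the fingers, on their centre line; the grasp point (between the pads) lies 19 mm behind it; z points along the fingers, y is the line along which they close (so a half turn about z gives the same grasp; the last joint's range is limited). The gripper opens to 85 mm and grips with 20 to 120 N. Pads are 22 mm wide; open, the fingers measure 114 mm over their backs; the gripper's body (76 mm by 85 mm) begins 54 mm behind the grasp point. The pads swing forward as they close: fully open they stand 13 mm farther back than shut.
Start: joints at [1.236, 0.615, -0.013, 1.423, 0.008, 1.103, -0.04], TCP at [196.937, -619.418, 231.297] pointing down, gripper open.
Joint ranges: [-3.12, 3.12], [-0.3, 2.06], [-1.34, 1.32], [0.26, 2.42], [-1.36, 4.5], [0.01, 1.98], [-2.84, 2.84]. Speed limits (rad/s): [2.79, 2.79, 3.14, 3.14, 3.14, 3.14, 3.14].

### API

Orientations are given as a 3x3 rotation matrix whose columns are the frame's x, y, z axes.
In Python, from rig import get_obs, viewer, r gives the robot as it stands.
- The arm moves only by the shell command python3 -m creep 'ROWS' [FORCE]. ROWS is JSON, one flat list of numbers, 5 for each row, row after row: the opening, from 0 (shut) to 1 (fully open), then the shift along the world's x, y, z in cm, then the turn about the world's z in rad. A call has 1 to 5 rows; each row is the pose to reach, as a shift and turn from the pose commanded when the call began; what a row does not reach only later rows make up. A row lasts 1/12 s, in which the tool goes at most 41.7 mm and 7.16 degrees, less where a joint would pass 70% of its speed; a pose out of reach is approached as far as the arm can. A call with a gripper value outside its range is refused whole. The fingers move at their own pace and stop on an object; FORCE is the grip in N (left out, the last holds). Time passes only in rows, so rows that repeat a pose let the fingers close. It gives the time, the measured TCP pose, the force, the opening and the grip force at its end, in the units of the state.
- get_obs(): the state, without advancing time (a new reading comes with each control period).
- viewer.capture(name): name is "scene" or "top" or "wrist"; returns (picture, depth): 420x560x3 uint8, red, green, blue; 420x560 float32, mm along the optical axis (not along the pixel's ray), 0 where there is no reading.
- viewer.camera_params(name): a dict with "intrinsics" (3x3 intrinsics, pixels), "R" (3x3) and "t" (3): a world point X has camera coordinates R X + t. Camera axes: x right, y down, z forward; pixel columns grow to the right and rows downward; lengths in mm; the calibration is good to about 2 mm. A picture is of the moment at which its call begins: read the wrist's pose just before it. camera_params takes no time and is no camera call; for the wrist camera it gives the pose at the moment of the call.
- r.sign_off(): hands the job in; it is judged then, once.
Trained networks look in the newest picture that a camera, given by its name, has taken for a name from the list of things; names that differ only in an ending like _2 or _b are one class to them, and where a whole thing is asked for, a point or a joint stands for the part that bears it (a point fixed in the world has none). Each returns a list of dicts, best first, with "confidence" (0 to 1); they miss things now and then, are a little off and sometimes report something else, mostly with a low value. They report only what shows in the picture. A call takes as long as a camera call.
- viewer.look_for(thing, camera): "bbox" ([left, top, right, bottom] in pixels, round what is visible of it).
- viewer.outline_of(thing, camera): "region" (420x560 bool, what is visible of it) and "bbox" ([left, top, right, bottom] in pixels, round what is visible of it).
- viewer.place_of(thing, camera): "pixel" ([row, column] in pixels: a listed point, or the origin of a listed thing).
The state is a dict: "clock": time; "qpos": joint angles; "qvel": joint speeds; "joint_efforts": joint torques, N m; "position": TCP position; "eef_rot": TCP orientation; "wrist_force": force on the tool from outside, world axes, zero at the start; "ft_torque": the same for the moment, N m; "grip_width": opening from 0.0 (shut) to 1.0 (fully open); "finger_force": force on a finger pad.
Only numpy, scipy, OpenCV 4.12 (cv2) and the standard library are available. Lean on these libraries where they do the work, as an engineer would, in place of code of your own. Each camera call takes 0.05 s, during which the arm holds its last target. There are 200 camera calls.

## Working session

There is one attempt and no reset: what is moved stays moved. The work goes in short steps, Python scripts to look and compute and a shell command to move; the robot and the scene stay as the last step left them, time stands still between calls to the robot, and variables do not carry over. Pictures are saved under pics/ and viewed, at most 10 in all, crops included, and the job is handed in when it is done.

```bash
ls; mkdir -p pics
cat > h.py <<'E'
import numpy as np, cv2
from rig import get_obs, viewer, r
def cap(c,name=None):
    im,d=viewer.capture(c)
    if name: cv2.imwrite('pics/'+name,im[:,:,::-1])
    return im,d,viewer.camera_params(c)
def ray(p,px):
    R,t,K=np.array(p['R']),np.array(p['t']),np.array(p['intrinsics'])
    d=R.T@np.linalg.inv(K)@np.array([px[1],px[0],1.]); return -R.T@t,d
def deproj(p,px,z): o,d=ray(p,px); return o+d*z
def at_h(p,px,h): o,d=ray(p,px); return o+d*(h-o[2])/d[2]
def tri(rs):
    A=0;b=0
    for o,d in rs:
        d=d/np.linalg.norm(d);M=np.eye(3)-np.outer(d,d);A=A+M;b=b+M@o
    return np.linalg.solve(A,b)
E
python3 - <<'E'
from h import *
np.set_printoptions(precision=1,suppress=True)
T=['dispenser','pedal_pad','tray','tray_grip','pocket','ball_1_center','camera_stand','lens','focus','specimen_cup','jar','dish']
P={}
for c in ['scene','top']:
    im,d,p=cap(c,c+'0.png')
    print(c,(-np.array(p['R']).T@np.array(p['t'])))
    for t in T:
        for q in viewer.place_of(t,c)[:2]:
            px=q['pixel'];P.setdefault(t,[]).append((q['confidence'],ray(p,px)))
            z=d[int(px[0]),int(px[1])]
            print(c,t,round(q['confidence'],2),np.array(px),deproj(p,px,z), at_h(p,px,0))
print(get_obs())
E
```

```text
pics
scene [ 20.5 349.3 509.6]
scene dispenser 0.69 [345.9 208. ] [444.2  92.4  24.1] [465.2  79.7   0. ]
scene dispenser 0.55 [267.9 270.1] [ 550.8 -155.8    7. ] [ 558.1 -162.8   -0. ]
scene pedal_pad 0.8 [267.8 307.8] [ 465.4 -186.8   32.8] [ 496.  -223.7    0. ]
scene tray 0.6 [267.  263.1] [ 534.8 -119.8   34.7] [ 572.4 -154.    -0. ]
scene tray_grip 0.86 [286.9 268. ] [478.1 -79.7  33.7] [ 510.4 -110.1    0. ]
scene tray_grip 0.37 [266.8 307.8] [ 468.6 -190.6   32. ] [ 498.6 -226.8    0. ]
scene pocket 0.78 [262.6 263.6] [ 577.4 -160.5    6.7] [ 584.8 -167.3    0. ]
scene ball_1_center 0.46 [247.5 257.4] [ 605.1 -167.4   32.9] [ 645.5 -203.1    0. ]
scene lens 0.69 [167.6 342.1] [ 558.1 -422.   177.7] [ 846.  -834.9    0. ]
scene focus 0.7 [238.5 383.8] [ 430.3 -442.8   13. ] [ 441.  -463.5    0. ]
scene specimen_cup 0.88 [345.4 208. ] [444.4  92.2  24.9] [466.1  79.    0. ]
scene jar 0.93 [315.  246.7] [462.7  -8.9  15.4] [476.5 -20.1   0. ]
scene dish 0.78 [237.8 385.1] [ 429.4 -447.6   13.4] [ 440.4 -469.1   -0. ]
top [ 490.6 -194.2 1152.1]
top dispenser 0.8 [205.3 269.1] [ 
[... 566 characters left out ...]
2    0. ]
top specimen_cup 0.72 [244.5 173.4] [468.6  65.3  69.5] [467.2  82.    0. ]
top jar 0.91 [242.8 213.2] [472.7 -35.5  90.4] [471.1 -22.    0. ]
top dish 0.83 [258.1 380.6] [ 430.1 -455.2   15.2] [ 429.3 -458.7    0. ]
{'clock': 1.3, 'qpos': array([ 1.2,  0.6, -0. ,  1.4,  0. ,  1.1, -0. ]), 'qvel': array([-0.,  0.,  0., -0., -0.,  0., -0.]), 'joint_efforts': array([ -0. , -46.9,   0.3, -17.1,   0. ,   0. ,   0. ]), 'position': array([ 196.9, -619.4,  231.3]), 'eef_rot': array([[ 1. ,  0.3, -0. ],
       [ 0.3, -1. ,  0. ],
       [ 0. , -0. , -1. ]]), 'wrist_force': array([-0.2,  0.3, -0.7]), 'ft_torque': array([0. , 0.1, 0. ]), 'finger_force': 0.0, 'grip_width': 1.0018672982164236}
```

View pics/scene0.png

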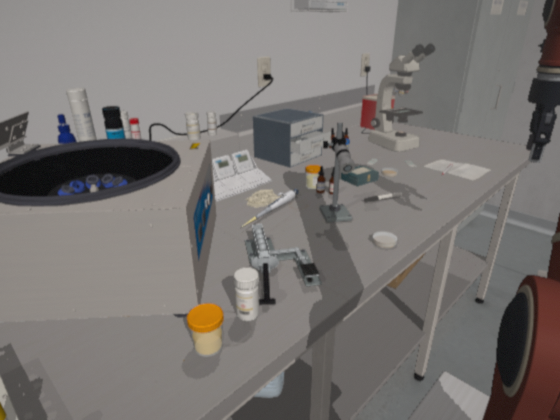

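View pics/top0.png

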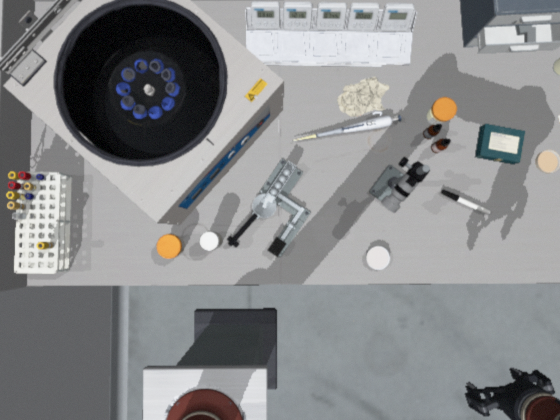

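The scene view shows the jar (247,295), cup (206,330), tray handle (266,285), pedal (308,270), stand (340,180) and dish (385,240). In the top view the tray handle (240,228) points down-left towards the jar (209,240), and the camera lens is near (390,207). I'm setting out for the pedal, closing and turning on the way.

```bash
python3 -m creep '[0,2.1,3.4,0.5,-0.12,0,4.2,6.8,1,-0.24,0,6.3,10.2,1.5,-0.36,0,8.4,13.6,2,-0.48,0,10.5,17,2.5,-0.6]' 30
python3 - <<'E'
from h import *
np.set_printoptions(precision=1,suppress=True)
im,d,p=cap('wrist','w1.png')
print(-np.array(p['R']).T@np.array(p['t']), np.array(p['R']))
for t in ['lens','focus','camera_stand','dish','tray','pedal_pad']:
    for q in viewer.place_of(t,'wrist')[:1]:
        px=q['pixel'];i,j=np.clip([int(px[0]),int(px[1])],0,[419,559]);print(t,round(q['confidence'],2),np.array(px),deproj(p,px,d[i,j]))
E
python3 -m creep '[0,2.1,3.4,0,-0.12,0,4.2,6.8,0,-0.24,0,6.3,10.2,0,-0.36,0,8.4,13.6,0,-0.36,0,10.5,17,0,-0.36]'
python3 - <<'E'
from h import *
np.set_printoptions(precision=2,suppress=True)
im,d,p=cap('wrist','w2.png'); print(get_obs()['eef_rot'],get_obs()['position'])
for t in ['dispenser','pedal_pad','tray','tray_grip','pocket','ball_1_center','jar']:
    for q in viewer.place_of(t,'wrist')[:1]:
        px=q['pixel'];i,j=np.clip([int(px[0]),int(px[1])],0,[419,559]);print(t,round(q['confidence'],2),np.array(px),deproj(p,px,d[i,j]))
E
```

```text
clock: 1.72
position: [302.7, -447.8, 256.6]
eef_rot: [[0.956, -0.294, 0.001], [-0.294, -0.956, -0.0], [0.001, -0.0, -1.0]]
wrist_force: [0.8, 0.4, 0.6]
grip_width: 0.298
finger_force: 0.0
[ 389.7 -462.5  399.7] [[-0.3 -1.  -0. ]
 [-0.9  0.3  0.3]
 [-0.3  0.1 -0.9]]
dish 0.61 [ 84.1 242.9] [ 440.6 -433.3   15.6]
pedal_pad 0.66 [124.3  26.6] [ 469.9 -174.3   36.3]
clock: 2.48
position: [406.9, -279.6, 256.1]
eef_rot: [[0.792, -0.61, -0.0], [-0.61, -0.792, -0.001], [0.0, 0.001, -1.0]]
wrist_force: [1.4, 0.6, 0.1]
grip_width: -0.002
finger_force: 0.0
[[ 0.8  -0.6   0.  ]
 [-0.6  -0.8   0.01]
 [-0.   -0.01 -1.  ]] [ 413.21 -269.68  255.86]
dispenser 0.57 [145.7 127.9] [ 569.34 -140.31    3.26]
pedal_pad 0.71 [200.2 191.9] [ 464.84 -170.66   33.7 ]
tray 0.74 [143.7 127.5] [ 571.02 -142.59    5.13]
tray_grip 0.58 [225.7 126.9] [490.19 -77.55  33.46]
pocket 0.71 [141.1 123.4] [ 576.94 -139.96    3.53]
ball_1_center 0.6 [143.5 126. ] [ 572.66 -140.66    3.95]
jar 0.58 [244.6 110.2] [484.58 -32.67  24.84]
```

```bash
cat >> h.py <<'E'
def look(c,T,name=None):
    p=viewer.camera_params(c); im,d=viewer.capture(c)
    if name: cv2.imwrite('pics/'+name,im[:,:,::-1])
    out={}
    for t in T:
        for q in viewer.place_of(t,c)[:1]:
            px=q['pixel'];i,j=np.clip([int(px[0]),int(px[1])],0,[419,559])
            print(t,round(q['confidence'],2),np.array(px),deproj(p,px,d[i,j])); out[t]=ray(p,px)
    return im,d,p,out
E
python3 - <<'E'
from h import *
np.set_printoptions(precision=2,suppress=True)
print(get_obs()['qvel'],get_obs()['position'])
o=look('wrist',['dispenser','pedal_pad','tray','tray_grip','pocket','ball_1_center','jar'],'w3.png')[3]
a=look('top',['dispenser','pedal_pad','tray','tray_grip','pocket','ball_1_center','jar','lens','camera_stand','focus'])[3]
b=look('scene',['pedal_pad','tray_grip','pocket','jar','lens','focus','camera_stand'])[3]
for t in ['pedal_pad','tray_grip','pocket','jar','lens']:
    L=[x[t] for x in (o,a,b) if t in x]; print(t,len(L),tri(L) if len(L)>1 else '', [at_h(q,[0,0],0) for q in []])
E
```

```text
[-0.   -0.   -0.01 -0.   -0.01  0.   -0.  ] [ 405.54 -281.74  256.21]
dispenser 0.64 [145.6 124.6] [ 565.64 -153.41    1.23]
pedal_pad 0.7 [196.3 191.9] [ 461.71 -189.43   34.2 ]
tray 0.85 [141.6 125.3] [ 568.5  -158.14    1.71]
tray_grip 0.88 [228.2 124.8] [483.95 -88.7   33.1 ]
pocket 0.86 [144.4 122.2] [ 568.31 -152.65    2.55]
ball_1_center 0.63 [66.  95.7] [ 634.04 -209.14   41.23]
jar 0.87 [245.8 109.4] [479.3  -44.84  21.95]
dispenser 0.83 [205.  268.1] [ 569.12 -165.96    5.02]
pedal_pad 0.77 [246.5 277.2] [ 461.47 -189.38   29.23]
tray_grip 0.68 [235.  239.1] [491.14 -92.96  35.86]
pocket 0.97 [205.2 265.5] [ 568.88 -159.04    1.32]
ball_1_center 0.57 [189.6 273.3] [ 606.56 -180.07   33.4 ]
jar 0.79 [241.3 213.9] [476.25 -37.24  90.6 ]
lens 0.59 [208.6 390.7] [ 547.1  -438.41  193.16]
pedal_pad 0.9 [267.5 310.2] [ 464.4  -193.75   30.65]
tray_grip 0.67 [287.2 265.5] [478.52 -73.33  36.17]
pocket 0.64 [265.1 262.2] [ 575.64 -154.33    3.59]
jar 0.74 [313.  247.6] [462.54 -11.17  18.9 ]
lens 0.84 [166.9 346.4] [ 550.77 -429.98  179.31]
focus 0.32 [287.1 265.5] [478.58 -73.4   36.35]
pedal_pad 3 [ 461.48 -189.54   34.19] []
tray_grip 3 [488.46 -86.78  25.21] []
pocket 3 [ 569.66 -155.02    5.83] []
jar 3 [478.04 -25.12  -0.66] []
lens 2 [ 551.77 -439.7   176.84] []
```

View pics/w3.png

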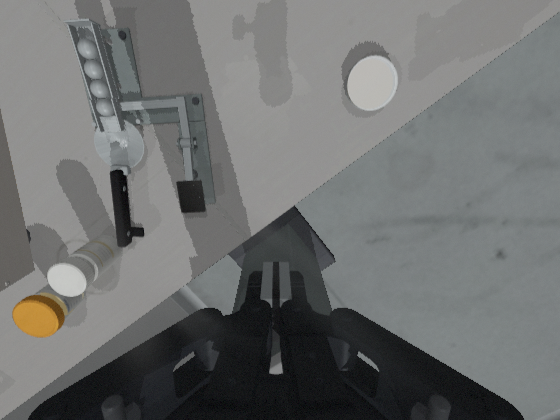

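The wrist view shows the four balls in the magazine (88–105, 48–108), the tray pocket (120,146), handle (120,205), pedal tread (190,196) and jar lid (68,280). The networks agree with it. Moving above the pedal.

```bash
python3 -m creep '[0,1.4,2.3,-3,0,0,2.8,4.6,-6,0,0,4.2,6.9,-9,0,0,5.6,9.2,-12.5,0,0,5.6,9.2,-15.5,0]'
python3 -m creep '[0,0,0,-2,0,0,0,0,-4,0,0,0,0,-5,0,0,0,0,-5,0]'
python3 - <<'E'
from h import *
np.set_printoptions(precision=1,suppress=True)
o=get_obs();print(o['position'],o['wrist_force'],o['clock'])
o=look('wrist',['pedal_pad','tray_grip','pocket','jar'])[3]
E
```

```text
clock: 4.65
position: [466.6, -181.6, 100.1]
eef_rot: [[0.8, -0.6, 0.004], [-0.6, -0.8, 0.003], [0.001, -0.005, -1.0]]
wrist_force: [0.1, 0.2, -0.4]
grip_width: -0.004
finger_force: 0.0
clock: 4.98
position: [461.7, -187.0, 49.4]
eef_rot: [[0.795, -0.607, -0.004], [-0.607, -0.795, 0.002], [-0.004, 0.001, -1.0]]
wrist_force: [-0.2, 0.5, 0.6]
grip_width: -0.001
finger_force: 0.0
[ 461.7 -187.    49.4] [-0.2  0.5  0.6] 4.9833
pedal_pad 0.74 [262.1 278.4] [ 470.1 -194.1   52.9]
tray_grip 0.61 [313.2 129.8] [491.  -92.6  35.3]
pocket 0.73 [147.5 126.3] [ 570.7 -151.1    2.1]
jar 0.9 [336.9 102.2] [484.3 -44.2  16.5]
```

```bash
python3 -m creep '[0,0,-0.2,-1.2,0,0,0,-0.2,-2,0,0,0,-0.2,-2.6,0,0,0,-0.2,-3.1,0,0,0,-0.2,-3.5,0]'
python3 -m creep '[0,0,0,-0.2,0,0,0,0,-0.3,0,0,0,0,-0.3,0]'
```

```text
clock: 5.65
position: [462.0, -188.9, 17.0]
eef_rot: [[0.795, -0.607, -0.002], [-0.607, -0.795, 0.001], [-0.002, -0.0, -1.0]]
wrist_force: [-6.0, 3.4, 36.6]
grip_width: 0.001
finger_force: 19.1
clock: 5.9
position: [462.0, -188.9, 17.1]
eef_rot: [[0.795, -0.607, -0.0], [-0.607, -0.795, 0.001], [-0.001, -0.001, -1.0]]
wrist_force: [-7.8, 3.8, 33.3]
grip_width: -0.002
finger_force: 17.2
```

```bash
python3 -m creep '[0,0,0,0.8,0,0,0,0,1.6,0,0,0,0,2.5,0,0,0,0,4,0,0,0,0,7.5,0]'
python3 -m creep '[0.5,-0.7,2.2,1.5,0,0.5,-1,4,3,0,0.5,-1,4,4,0,0.5,-1,4,5,0,0.5,-1,4,5,0]'
python3 - <<'E'
from h import *
np.set_printoptions(precision=1,suppress=True)
o=get_obs();print(o['position'],o['clock'])
im,d,p,o=look('wrist',['pedal_pad','tray_grip','pocket','jar','ball_1_center'],'w4.png')
a=look('top',['tray_grip','pocket','ball_1_center'])[3]
for t in ['tray_grip','pocket','jar','ball_1_center']:
    L=[x[t] for x in (o,a) if t in x]; print(t,tri(L) if len(L)>1 else '')
m=viewer.outline_of('tray','wrist')
m=m[0]['region'] if m else None
# height-based handle points
h=[]
import itertools
for i in range(0,420,2):
    for j in range(0,560,2):
        if d[i,j]>0:
            X=deproj(p,(i,j),d[i,j]); h.append([*X,i,j,im[i,j].max()])
h=np.array(h); s=(abs(h[:,2]-36)<6)&(h[:,5]<70)&(np.hypot(h[:,0]-500,h[:,1]+100)<60)
q=h[s]; print(len(q),q[:,:3].mean(0)); u,_,vt=np.linalg.svd(q[:,:2]-q[:,:2].mean(0)); print(vt[0],np.ptp((q[:,:2]-q[:,:2].mean(0))@vt.T,axis=0))
jq=h[(h[:,2]>86)&(h[:,2]<100)&(np.hypot(h[:,0]-478,h[:,1]+25)<50)]; print('jar',len(jq), jq[:,:3].mean(0) if len(jq) else '',jq[:,:3].min(0) if len(jq) else '',jq[:,:3].max(0)if len(jq) else '')
E
```

```text
clock: 6.32
position: [460.4, -188.2, 86.3]
eef_rot: [[0.795, -0.607, -0.008], [-0.607, -0.795, 0.003], [-0.008, 0.002, -1.0]]
wrist_force: [-0.6, 0.7, -0.1]
grip_width: 0.005
finger_force: 0.0
clock: 6.73
position: [454.0, -149.2, 140.1]
eef_rot: [[0.795, -0.606, 0.004], [-0.606, -0.795, -0.001], [0.003, -0.002, -1.0]]
wrist_force: [0.0, 0.7, -0.0]
grip_width: 0.501
finger_force: 0.0
[ 454.  -149.2  140.1] 6.7333
pedal_pad 0.84 [181.1 305.8] [ 463.7 -188.2   31.4]
tray_grip 0.97 [225.7 198.3] [489.9 -88.   34.6]
pocket 0.92 [103.5 200.8] [ 567.5 -156.2   20.9]
jar 0.61 [255.2 167.5] [485.4 -45.2  34. ]
ball_1_center 0.81 [107.  197.4] [ 567.1 -152.3   21.5]
tray_grip 0.67 [235.2 237.3] [ 490.6 -129.6  470.5]
pocket 0.61 [203.7 263.4] [ 571.5 -154.2   19.7]
ball_1_center 0.42 [204.7 261.8] [ 569.2 -149.9   16.6]
tray_grip [490.3 -88.5  36. ]
pocket [ 572.6 -152.8   -3.6]
jar 
ball_1_center [ 569.9 -149.5    5.9]
386 [ 509.1 -102.9   34.8]
[-0.7  0.7] [102.4  11.5]
jar 533 [484.3 -28.3  92. ] [463.6 -47.6  86. ] [501.8  -3.   94.4]
```

View pics/w4.png

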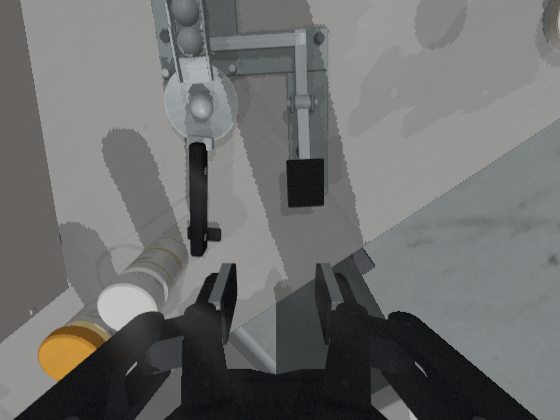

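The ball lies in the pocket at (202,107), the second one has moved down behind the sill (190,40), and the pedal (305,182) is up. The jar lid (127,305) is close to the handle's end. I'll grip the handle nearer the pocket, at about x = -55, so the gripper's body stays clear of the jar.

```bash
python3 -m creep '[0.5,2.5,0.9,-1.5,-0.02,0.5,5,1.8,-4,-0.045,0.5,7.6,2.8,-7,-0.045,0.5,7.6,2.8,-8,-0.045,0.5,7.6,2.8,-8,-0.045]'
python3 -m creep '[0.5,0,0,0,0,0.5,0,0,0,0]'
python3 - <<'E'
from h import *
np.set_printoptions(precision=3,suppress=True)
o=get_obs();print(o['position'],o['clock'],o['eef_rot'])
im,d,p,_=look('wrist',['pocket','ball_1_center'],'w5.png')
I,J=np.mgrid[0:420,0:560]
h=np.array([[*deproj(p,(i,j),d[i,j]),im[i,j].max()] for i in range(0,420,2) for j in range(0,560,2) if d[i,j]>0])
q=h[(abs(h[:,2]-36)<5)&(h[:,3]<70)&(np.hypot(h[:,0]-509,h[:,1]+103)<60)]
m=q[:,:2].mean(0);vt=np.linalg.svd(q[:,:2]-m)[2]; print(len(q),m,vt[0],np.ptp((q[:,:2]-m)@vt.T,axis=0),np.median(q[:,2]))
n=vt[1]; print('lateral off of TCP',(o['position'][:2]-m)@n,n,'along',(o['position'][:2]-m)@vt[0])
E
```

```text
clock: 7.7
position: [527.8, -119.6, 55.0]
eef_rot: [[0.768, -0.64, -0.006], [-0.64, -0.768, 0.002], [-0.006, 0.002, -1.0]]
wrist_force: [-1.5, 0.7, 0.2]
grip_width: 0.501
finger_force: 0.0
clock: 7.87
position: [528.4, -122.5, 59.1]
eef_rot: [[0.766, -0.643, 0.0], [-0.643, -0.766, -0.001], [0.001, 0.0, -1.0]]
wrist_force: [0.0, 0.8, -0.2]
grip_width: 0.503
finger_force: 0.0
[ 528.376 -122.543   59.148] 7.8667 [[ 0.766 -0.643  0.   ]
 [-0.643 -0.766 -0.001]
 [ 0.001  0.    -1.   ]]
600 [ 510.702 -103.25 ] [-0.746  0.666] [102.792  11.963] 34.91190289329482
lateral off of TCP 2.636674815667108 [-0.666 -0.746] along -26.03081648086839
```

View pics/w5.png

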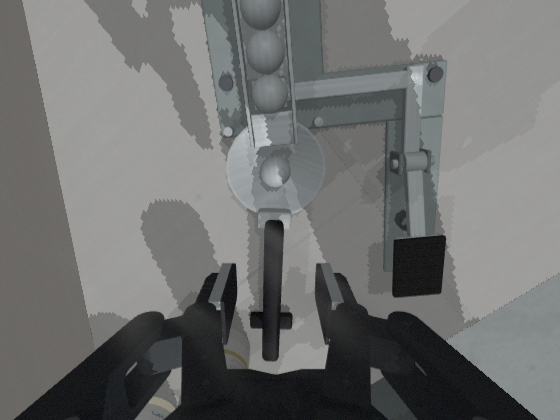

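The handle (272,290) runs between the open fingers, with the ball in the pocket at (275,172). The TCP is about 2.6 mm to the right of it, so I'm correcting, going down and closing.

```bash
python3 -m creep '[0.5,0.2,0.2,-1,-0.03,0.5,0.2,0.2,-2,-0.03,0.5,0.2,0.2,-3,-0.03,0.5,0.2,0.2,-4.1,-0.03,0.5,0.2,0.2,-4.1,-0.03]' 60
python3 -m creep '[0.3,0,0,0,0,0.1,0,0,0,0,0,0,0,0,0,0,0,0,0,0,0,0,0,0,0]' 60
python3 -m creep '[0,0,0,0,0,0,0,0,0,0,0,0,0,0,0]' 60
```

```text
clock: 8.43
position: [529.0, -118.9, 14.5]
eef_rot: [[0.747, -0.665, -0.005], [-0.665, -0.747, 0.001], [-0.005, 0.003, -1.0]]
wrist_force: [-0.1, 0.4, 0.1]
grip_width: 0.503
finger_force: 0.0
clock: 8.85
position: [531.1, -119.5, 17.5]
eef_rot: [[0.747, -0.665, 0.001], [-0.665, -0.747, -0.0], [0.001, -0.0, -1.0]]
wrist_force: [-1.1, -0.3, -0.7]
grip_width: 0.125
finger_force: 60.2
clock: 9.1
position: [531.1, -119.5, 17.5]
eef_rot: [[0.747, -0.665, 0.0], [-0.665, -0.747, -0.0], [0.0, -0.0, -1.0]]
wrist_force: [-0.5, -0.3, -0.4]
grip_width: 0.123
finger_force: 60.3
```

```bash
python3 -m creep '[0,-0.38,0.33,0,0,0,-0.75,0.67,0,0,0,-1.25,0.71,0,0,0,-1.74,0.75,0,0,0,-2.2,0.8,0,0]'
python3 -m creep '[0,-0.54,0.03,0,0,0,-1.0,0.1,0,0,0,-1.47,0.19,0,0,0,-1.9,0.35,0,0,0,-2.27,0.5,0,0]'
python3 - <<'E'
from h import *
np.set_printoptions(precision=1,suppress=True)
o=get_obs();print(o['position'],o['clock'],o['wrist_force'])
im,d,p,_=look('wrist',['pocket','ball_1_center','jar'],'w6.png')
look('top',['jar','pocket'])
E
```

```text
clock: 9.52
position: [508.9, -111.1, 17.5]
eef_rot: [[0.747, -0.664, 0.001], [-0.664, -0.747, 0.0], [0.001, -0.001, -1.0]]
wrist_force: [2.1, -0.5, 0.6]
grip_width: 0.125
finger_force: 60.4
clock: 9.93
position: [486.1, -106.7, 17.5]
eef_rot: [[0.747, -0.665, 0.001], [-0.665, -0.747, -0.001], [0.001, -0.0, -1.0]]
wrist_force: [1.9, -1.2, 0.8]
grip_width: 0.127
finger_force: 60.5
[ 486.1 -106.7   17.5] 9.9333 [ 1.9 -1.2  0.8]
ball_1_center 0.8 [184.1 270.2] [ 528.  -139.4   23.5]
jar 0.66 [191.  276.3] [ 602.8 -187.7   34.7]
pocket 0.68 [205.8 266.3] [ 567.3 -161.1    1.5]
```

View pics/w6.png

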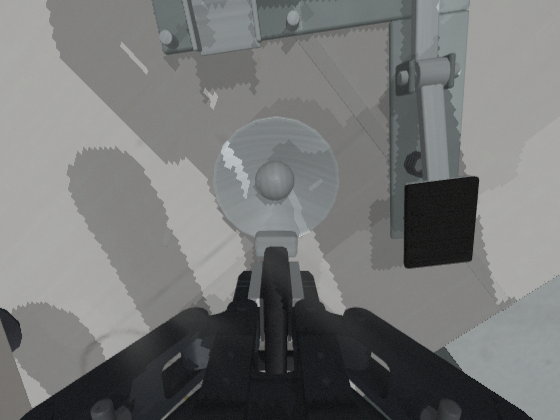

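The pocket (276,180), with the ball in its middle, is well clear of the spout (225,48) and the pedal (440,225). Now lifting.

```bash
python3 -m creep '[0,0,0,0.5,0,0,0,0,1.3,0,0,0,0,2.3,0,0,0,0,3.4,0,0,0,0,4.5,0]'
python3 -m creep '[0,0,-0.3,1.2,0,0,0,-0.8,2.4,0,0,0,-1.4,3.6,0,0,0,-2.1,4.8,0,0,0,-2.8,6,0]'
python3 -m creep '[0,0,-0.5,1,0,0,0,-0.8,1.7,0,0,0,-0.8,2,0,0,0,-0.8,2,0,0,0,-0.8,2,0]'
python3 - <<'E'
from h import *
np.set_printoptions(precision=1,suppress=True)
o=get_obs();print(o['position'],o['clock'],o['wrist_force'])
im,d,p,_=look('wrist',['pocket','ball_1_center','lens','camera_stand'],'w7.png')
for c in ['top','scene']:
    im,d,p,_=look(c,['lens','jar','ball_1_center','camera_stand'])
    for q in viewer.outline_of('camera_stand',c)[:1]:
        print(c,q['bbox'],q['confidence'])
        m=q['region']; pts=np.array([deproj(p,(i,j),d[i,j]) for i,j in zip(*np.nonzero(m)) if d[i,j]>0])
        for lo,hi in [(4,30),(30,120),(120,160),(160,200),(200,240),(240,280),(280,330)]:
            s=pts[(pts[:,2]>lo)&(pts[:,2]<hi)]
            if len(s): print(lo,len(s),np.median(s,0),s.min(0),s.max(0))
        np.save(c+'_stand.npy',pts)
E
```

```text
clock: 10.7
position: [485.7, -106.1, 63.0]
eef_rot: [[0.747, -0.665, -0.001], [-0.665, -0.747, 0.0], [-0.001, 0.0, -1.0]]
wrist_force: [0.1, 0.6, -2.7]
grip_width: 0.128
finger_force: 60.0
clock: 11.12
position: [485.6, -134.2, 123.4]
eef_rot: [[0.747, -0.664, -0.001], [-0.664, -0.747, 0.001], [-0.001, 0.0, -1.0]]
wrist_force: [0.5, 0.3, -3.1]
grip_width: 0.122
finger_force: 60.0
clock: 11.53
position: [485.8, -141.6, 142.1]
eef_rot: [[0.748, -0.664, -0.001], [-0.664, -0.748, 0.001], [-0.001, -0.0, -1.0]]
wrist_force: [-1.0, -0.2, -3.1]
grip_width: 0.125
finger_force: 60.0
[ 485.8 -141.6  142.1] 11.5333 [-1.  -0.2 -3.1]
ball_1_center 0.84 [184.6 274.7] [ 525.9 -175.4  146.1]
lens 0.25 [ 44.8 209.6] [ 617.8 -193.4   40.9]
lens 0.62 [210. 391.] [ 544.1 -439.5  191.2]
jar 0.66 [242.5 213.2] [480.3 -98.8 513.8]
ball_1_center 0.37 [221.9 272. ] [ 511.5 -183.1  452. ]
top [369.5, 155.8, 433.6, 213.5] 0.97
4 572 [ 622.3 -470.8   13.1] [ 554.5 -516.2    5.2] [ 671.8 -430.1   28.9]
30 51 [ 622.8 -484.6   69.4] [ 616.  -489.2   30. ] [ 631.1 -479.4  117.3]
120 4 [ 627.4 -484.3  128.9] [ 625.5
[... 157 characters left out ...]
12.6  200.2] [ 656.7 -435.2  239.7]
240 80 [ 622.8 -488.4  266.3] [ 616.1 -498.6  240.9] [ 630.9 -482.9  271.5]
lens 0.72 [169.3 344.9] [ 555.2 -430.6  171.6]
jar 0.9 [312.8 248.3] [459.7 -10.6  21.5]
scene [320.3, 123.8, 356.8, 224.6] 0.88
4 443 [ 607.6 -475.2   13.8] [  558.5 -1004.8     4.2] [1037.6 -428.2   29.5]
30 154 [ 620.5 -485.8   76. ] [ 615.3 -897.7   30.5] [ 958.2 -481.3  119.9]
120 74 [ 619.9 -485.   139.2] [ 556.7 -496.8  121.1] [ 630.2 -433.8  159.7]
160 273 [ 558.8 -439.1  185.5] [ 539.3 -487.6  160.3] [ 630.5 -416.9  199.7]
200 323 [ 608.7 -466.5  214.8] [ 564.1 -503.4  200.3] [ 651.4 -441.1  239.7]
240 60 [ 620.2 -486.1  256.7] [ 616.  -495.7  240.4] [ 628.2 -481.2  269.6]
```

Run:
```python
from h import *
np.set_printoptions(precision=2,suppress=True)
T=np.load('top_stand.npy')
s=T[T[:,2]>262]; post=(s[:,:2].min(0)+s[:,:2].max(0))/2; print('post',post,s.mean(0),len(s),np.ptp(s,axis=0))
b=T[(T[:,2]>10)&(T[:,2]<17)][:,:2].astype(np.float32); b=b[np.hypot(*(b-post).T)<75]; print('base',cv2.minAreaRect(b))
# lens by two views, several readings
L=[]
for k in range(3):
    for c in ['top','scene']:
        p=viewer.camera_params(c); viewer.capture(c)
        for q in viewer.place_of('lens',c)[:1]: L.append(ray(p,q['pixel'])); print(c,q['pixel'])
lens=tri(L); print('lens',lens)
w=post-lens[:2]; print('dir',w/np.linalg.norm(w),np.linalg.norm(w))
# barrel axis: slices along dir of top-view points (high ones)
u=w/np.linalg.norm(w); n=np.array([-u[1],u[0]])
for nm in ['top','scene']:
    P=np.load(nm+'_stand.npy'); P=P[(P[:,2]>150)&(P[:,2]<250)]
    a=(P[:,:2]-post)@u; l=(P[:,:2]-post)@n
    for lo in range(-115,-10,10):
        k=(a>lo)&(a<lo+10)
        if k.sum()>4: print(nm,lo,k.sum(),'lat',l[k].min(),l[k].max(),'z',P[k,2].min(),np.percentile(P[k,2],95))
```

```text
post [ 623.76 -491.  ] [ 623.66 -490.51  267.44] 53 [14.32 15.22  9.47]
base ((623.6170654296875, -473.63104248046875), (48.53692626953125, 90.84927368164062), 53.26607131958008)
top [207.3, 391.9]
scene [168.7, 346.8]
top [208.8, 389.7]
scene [168.9, 343.7]
top [209.3, 391.1]
scene [170.7, 345.8]
lens [ 553.57 -441.22  169.23]
dir [ 0.82 -0.58] 86.04835507674306
top -105 17 lat -10.42053389352022 16.153390897620813 z 185.42162924066668 194.5032616733568
top -95 87 lat -15.996564667858342 22.61721937644021 z 174.96273818834482 198.2775907803776
top -85 76 lat -17.083153374464047 22.661474749288335 z 175.24080764781274 198.14876360105677
top -75 78 lat -11.944477547388294 22.00767062075324 z 177.60918772646357 203.17505249636739
top -65 79 lat -14.440822413443911 19.174586422451064 z 187.56903484400334 208.69213098823505
top -55 84 lat -14.275227212650723 18.86411694486304 z 190.31109636240012 212.9787883624133
top -45 84 lat -14.728806019111573 18.48769231245877 z 194.66377420506728 218.0204733951732
top -35 90 lat -15.137662234800208 18.192532752247335 z 199.59888009512304 225.00138
[... 452 characters left out ...]
0017966003616 197.1818553846206
scene -75 39 lat -10.727302808442802 16.674000477623768 z 187.23203957537976 205.54992165910747
scene -65 49 lat -11.911069074688758 19.582851273660307 z 180.67143579272607 209.25783350712646
scene -55 41 lat -11.864219033729796 20.15917549708213 z 187.04254121364846 212.24900090754454
scene -45 42 lat -13.156835033492383 19.415530795781354 z 191.69561742113217 217.55867237083734
scene -35 49 lat -12.706300975667274 18.932340688082355 z 195.97841390312726 225.20986940006492
scene -25 37 lat -12.57878094290058 18.715055414695044 z 197.44263204677037 227.74077631785832
scene -15 87 lat -10.885041647147643 43.18749012579781 z 151.08566586603166 246.88946480476548
```

View pics/w7.png

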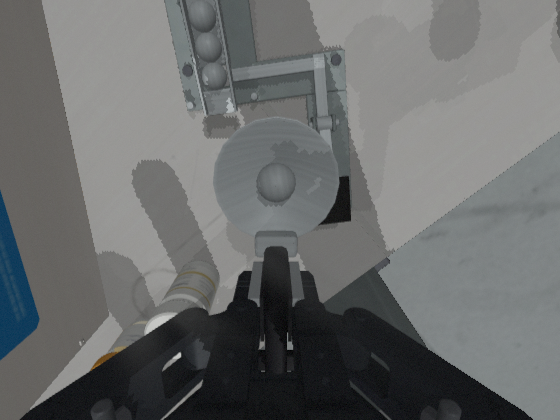

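The ball sits in the pocket's middle (276,182), the pedal is up behind the tray, the other balls are in the magazine (200–215, 15–75), and the jar is standing (175,320). Now carrying the tray to a point short of the focus.

```bash
python3 -m creep '[0,-0.11,-0.4,0,0,0,-0.33,-1.2,0.1,0,0,-0.66,-2.3,0.2,0,0,-1.05,-3.7,0.2,0,0,-1.5,-5.3,0.2,0]'
python3 -m creep '[0,-0.5,-1.75,0.1,0,0,-1,-3.5,0.2,0,0,-1.5,-5.25,0.3,0,0,-2,-7,0.3,0,0,-2.4,-8.6,0.3,0]'
python3 -m creep '[0,-0.44,-1.56,0.1,0,0,-0.83,-2.9,0.2,0,0,-1.15,-4.1,0.2,0,0,-1.43,-5,0.2,0,0,-1.6,-5.6,0.2,0]'
python3 -m creep '[0,0,0,0,0,0,0,0,0,0,0,0,0,0,0]'
python3 - <<'E'
from h import *
np.set_printoptions(precision=1,suppress=True)
print(get_obs()['position'])
R={}
for c in ['wrist','top','scene']:
    im,d,p,o=look(c,['pocket','ball_1_center','lens'],c+'8.png')
    for t in o: R.setdefault(t,[]).append(o[t])
for t in R: print(t,len(R[t]),tri(R[t]) if len(R[t])>1 else '')
s=cv2.imread('pics/scene8.png')[120:270,260:460];w=cv2.imread('pics/wrist8.png')
cv2.imwrite('pics/c8.png',np.vstack([cv2.resize(s,(560,420))[:300],cv2.resize(w,(400,300))[:, :].copy() if 0 else cv2.copyMakeBorder(cv2.resize(w,(400,300)),0,0,0,160,0)]))
E
```

```text
clock: 13.4
position: [470.8, -196.8, 144.5]
eef_rot: [[0.747, -0.665, 0.0], [-0.665, -0.747, -0.0], [0.0, 0.0, -1.0]]
wrist_force: [0.9, 0.2, -1.9]
grip_width: 0.124
finger_force: 60.0
clock: 13.82
position: [445.7, -284.4, 147.6]
eef_rot: [[0.745, -0.667, -0.0], [-0.667, -0.745, -0.001], [0.001, 0.001, -1.0]]
wrist_force: [-1.2, -0.2, -1.9]
grip_width: 0.121
finger_force: 60.0
clock: 14.23
position: [430.1, -339.4, 149.3]
eef_rot: [[0.746, -0.666, -0.0], [-0.666, -0.746, -0.001], [0.0, 0.001, -1.0]]
wrist_force: [0.6, 0.1, -2.6]
grip_width: 0.125
finger_force: 60.0
clock: 14.48
position: [431.7, -336.2, 149.1]
eef_rot: [[0.748, -0.664, 0.0], [-0.664, -0.748, 0.001], [-0.001, -0.001, -1.0]]
wrist_force: [0.3, -0.5, -2.8]
grip_width: 0.124
finger_force: 60.0
[ 431.7 -336.2  149.1]
pocket 0.9 [180.3 278.5] [ 472.2 -372.8  153.8]
ball_1_center 0.56 [181.9 279.7] [ 471.2 -372.7  153.5]
pocket 0.55 [241.1 356.1] [ 476.  -369.5  148.7]
ball_1_center 0.61 [258.4 380.9] [ 454.6 -348.1  483.7]
lens 0.64 [206.9 392.2] [ 550.4 -440.3  198.9]
pocket 0.62 [193.9 358. ] [ 441.4 -321.2  171.8]
lens 0.7 [168.4 342.8] [ 461.5 -286.   234.9]
pocket 3 [ 473.3 -371.1  146.5]
ball_1_center 2 [ 465.2 -392.6  256.9]
lens 2 [ 559.2 -442.1  170.6]
```

View pics/c8.png

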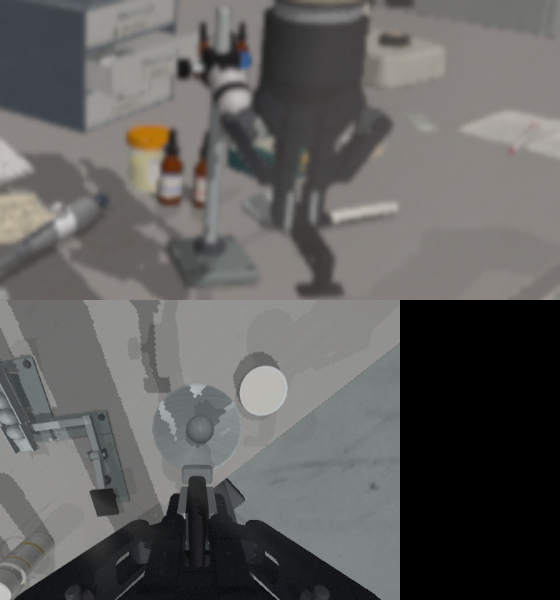

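The ball is still in the pocket (200,430 in the lower half of the picture), at about (472,-372,145). The stand is clear ahead, so I'll go forward the last 39 mm.

```bash
python3 -m creep '[0,0.4,-0.4,0,0,0,1,-0.95,0,0,0,1.7,-1.6,0,0,0,2.4,-2.3,0,0,0,2.8,-2.7,0,0]'
python3 -m creep '[0,0,0,0,0,0,0,0,0,0,0,0,0,0,0,0,0,0,0,0,0,0,0,0,0]'
python3 - <<'E'
from h import *
np.set_printoptions(precision=1,suppress=True)
o=get_obs();print(o['position'],o['qvel'])
for c in ['wrist','top']:
    im,d,p,o=look(c,['pocket','ball_1_center','lens'],c+'9.png')
    q=viewer.outline_of('ball_1_center',c)
    if q: m=q[0]['region']; P=np.array([deproj(p,(i,j),d[i,j]) for i,j in zip(*np.nonzero(m))]); print(c,len(P),np.median(P,0),P[:,2].max())
a=cv2.imread('pics/wrist9.png');b=cv2.resize(cv2.imread('pics/top9.png')[130:290,290:450],(420,420))
cv2.imwrite('pics/c9.png',cv2.resize(np.hstack([a,b]),(784,336)))
E
```

```text
clock: 15.5
position: [460.7, -365.9, 149.4]
eef_rot: [[0.747, -0.665, 0.002], [-0.665, -0.747, -0.002], [0.002, 0.0, -1.0]]
wrist_force: [-0.5, -0.2, -2.4]
grip_width: 0.126
finger_force: 60.0
clock: 15.92
position: [458.9, -364.1, 149.3]
eef_rot: [[0.747, -0.665, -0.0], [-0.665, -0.747, 0.0], [-0.0, -0.0, -1.0]]
wrist_force: [0.4, -0.4, -3.1]
grip_width: 0.122
finger_force: 60.0
[ 458.9 -364.1  149.3] [-0.  0.  0. -0.  0. -0.  0.]
pocket 0.67 [179.7 277.5] [ 500.  -400.6  154.3]
ball_1_center 0.84 [179.  272.8] [ 501.7 -399.1  154.3]
lens 0.67 [  2.1 255.5] [ 548.2 -434.6  192.7]
wrist 2898 [ 514.3 -208.5   20.4] 291.12860898982075
pocket 0.7 [230.1 366.8] [ 497.8 -334.6  448.3]
lens 0.79 [207.1 391. ] [ 550.3 -438.8  194.4]
```

View pics/c9.png

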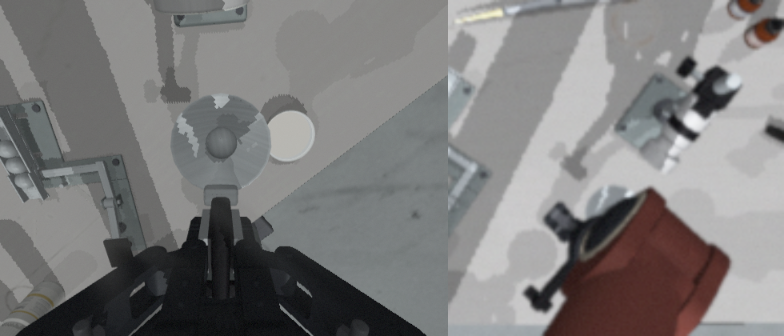

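In the wrist view the ball (221,143) sits in the middle of its pocket, with the lens ring straight ahead at the top (203,5). The ball is at about (501,-400,145), and the two estimates of the focus are (500,-399,145) and (504,-402,145). That is within tolerance, so I'm handing in.

```bash
python3 -c "
from rig import r
print(r.sign_off())"
```

```text
the job is handed in; nothing more can be done
None
```

I handed the job in with one ball in the tray's pocket, the tray held level and still, and the ball within about 5 mm of where I measured the camera's focus; the sign-off returned no verdict.

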